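# Load the tape dispenser with a spindle of three rolls

## Robot

A 6-joint arm with a two-finger parallel gripper is mounted at the origin on the work surface. World frame = base frame: x ahead of the robot, y to its left, z up, the work surface at z = 0. Lengths are in m, angles in rad, forces in N, time in s.
With the tool pointing down it reaches from about 0.35 to 0.975 m from the base axis. Payload 17.4 kg.
Tool frame: the origin (TCP) lies midway between the tips of the shut fingers; the grasp point (between the pads) lies 19 mm behind it (pinch_z is the distance from the TCP to the grasp point, in m); z points along the fingers, y is the direction in which the jaws open and shut (so a half turn about z gives the same grasp; the last joint's range is limited). The gripper opens to 85 mm and grips with 20 to 120 N. Pads are 22 mm wide; open, the fingers measure 114 mm over their backs; the gripper's body (76 mm by 85 mm) begins 54 mm behind the grasp point. The pads swing forward as they close: fully open they stand 13 mm farther back than shut.
Start: joints at [-1.369, 0.116, 1.442, -0, 1.584, -0.038], TCP at [0.16, -0.656, 0.231] pointing down, gripper open.
Joint ranges: [-2.83, 2.83], [-0.83, 2.19], [0.07, 2.5], [-1.14, 4.28], [0.01, 3], [-2.97, 2.97]. Speed limits (rad/s): [1.89, 1.89, 2.22, 3.14, 3.14, 3.14].

## Interface

Orientations are given as a unit quaternion [w, x, y, z].
In Python, from bench import sense, grab_frame, camera_info, sign_off, pinch_z gives the robot as it stands.
- The arm moves only by the tool drive_tool, never from a script. Its argument "series" is a list that holds one entry, the list of rows, each a list of 7 numbers: the closure in counts, from 0 (fully open) to 255 (shut), then the shift along the tool's x, y, z in m, then the turn, a rotation vector about the tool's x, y, z in rad. A call has 1 to 12 rows; each row is the pose to reach, as a shift and turn from the pose commanded when the call began, along the tool's axes at that moment; what a row does not reach only later rows make up. A row lasts 1/10 s, in which the tool goes at most 50 mm and 8.59 degrees, less where a joint would pass 70% of its speed; a pose out of reach is approached as far as the arm can. A call with a gripper value outside its range is refused whole. The fingers move at their own pace and stop on an object; "squeeze" is the grip in N (left out, the last holds). Time passes only in rows, so rows that repeat a pose let the fingers close. It gives the time, the measured TCP pose, the force and the opening at its end, in the units of the state.
- sense(): the state, without advancing time (a new reading comes with each control period).
- grab_frame(name): name is "scene" or "side" or "wrist"; returns the picture (400x640x3 uint8, blue, green, red); there is no depth.
- camera_info(name): a dict with "fx", "fy", "cx", "cy" (pixels), "distortion" ([k1, k2, p1, p2, k3] as OpenCV has them; the pictures are not rectified), "R" (3x3) and "t" (3): a world point X has camera coordinates R X + t. Camera axes: x right, y down, z forward; pixel columns grow to the right and rows downward; lengths in m; the calibration is good to about 2 mm. A picture is of the moment at which its call begins: read the wrist's pose just before it. camera_info takes no time and is no camera call; for the wrist camera it gives the pose at the moment of the call.
- sign_off(): hands the job in, once; it reports no verdict.
The state is a dict: "time_s": time; "joint_pos": joint angles; "dq": joint speeds; "tau": joint torques, N m; "eef_pos": TCP position; "tcp_rot": TCP orientation; "wrist_force": force on the tool from outside, world axes, zero at the start; "moment": the same for the moment, N m; "opening": finger opening in m.
Only numpy, scipy, OpenCV 4.12 (cv2) and the standard library are available. Lean on these libraries where they do the work, as an engineer would, in place of code of your own. Each camera call takes 0.05 s, during which the arm holds its last target. There are 200 camera calls.

## Task

Take the wooden tape spindle by its handle from its sloping rest, thread it gently, without forcing, through the cores of all three tape rolls as they stand in the plywood rack until its collar comes up against the rack, and lift the three rolls out together on it. Lay the spindle down in the two forks of the dispenser stand, handle end in the red fork, with the three rolls hanging between the forks, and let go. Leave the other goods on the counter where they are.

Things in the scene. Friction and masses are not known exactly. Their poses are not given: they have to be found in the camera images.
- spindle: Tape spindle, about 90 g: black handle block (55 long, 18 wide, 26 mm high), then a round wooden rod 16 mm across, 146 mm long. Origin on the rod's axis at the handle's front face, x along the rod to the tip, z along the handle's height. Handle x = -55 to 0 mm, bare rod to 20, black stop collar (44 mm across) 20 to 25, rod to 124, then a cone to a blunt point 4 mm across at 146 mm.
- spindle_grip (a point): Centre of the spindle's handle block (x = -27.5 mm on the spindle), axes as the spindle: where to grip it, across its 18 mm width. At the start the spindle lies in its rest sloping 15 degrees, tip down, handle up, so the grasp must be tilted to suit.
- spindle_near (a point): Point on the spindle's axis at x = 10 mm, midway between handle and collar; it belongs in the red fork.
- spindle_far (a point): Point on the spindle's axis at x = 118 mm, just before the cone; it belongs in the grey fork.
- rest: Grey fixed rest of the spindle, base 175 x 44 mm, origin at table level under the rod, x (level) the way the spindle's tip points. The handle lies on a ledge 13 mm wide, narrower than the handle, so that fingers may pass below the handle's underside on both sides; two cheeks 36 mm tall guide the rod near its tip.
- rack: Fixed plywood rack: three tape rolls stand on edge in it, in slots at x = -26, 0, 26 mm (any roll in any slot). Base 120 x 120 mm, origin under its centre. Floor: a shallow V, bottom 24 mm above the table, slopes 30 degrees, which centres the rolls on y = 0; the core of a smaller roll lies lower. One height of the rod suits all: about 3 mm below the highest core.
- rack_low (a point): Mid-rack point on the table (x = y = 0), axes as the rack. Four pairs of dividers 3 mm thick (outer faces at x = -40.5 and 40.5 mm) rise to 80 mm. Each pair leaves a gap at y = -17 to 17 mm, open at the top: the rod passes along it and can be lifted out upward, the collar is stopped by it. With the collar against an outer face, all three rolls are on the rod.
- stand: Fixed dispenser stand: dark steel base 160 x 110 mm, 10 mm thick, origin under its centre; two upright forks 8 mm thick, the red at x = -54 mm, the grey at x = 54 mm. Each has a slot open at the top, 18 mm wide in y, its bottom 67 mm above the table, with flared lips up to 111 mm, about 45 mm apart at the top.
- seat_red (a point): Where the rod's axis lies when it rests in the red fork, 75 mm above the table (1 mm less by compliance is normal); axes as the stand. The handle end goes here.
- seat_grey (a point): Where the rod's axis lies when it rests in the grey fork, 75 mm above the table; axes as the stand. The tip end goes here.
- roll_big_core (a point): Centre of the core of the yellow tape roll (partly used: 80 mm across, 20 mm wide, round hole 24 mm across, about 75 g); x is the roll's axis. Stands loose in its slot. A cone entering above its centre lifts it, but it can bind: then ease off, raise the rod 2 to 6 mm, push on.
- roll_mid_core (a point): Centre of the core of the red tape roll (partly used: 64 mm across, 20 mm wide, round hole 24 mm across, about 48 g); x is the roll's axis. Stands loose in its slot. A cone entering above its centre lifts it, but it can bind: then ease off, raise the rod 2 to 6 mm, push on.
- roll_small_core (a point): Centre of the core of the blue tape roll (partly used: 60 mm across, 20 mm wide, round hole 24 mm across, about 42 g); x is the roll's axis. Stands loose in its slot. A cone entering above its centre lifts it, but it can bind: then ease off, raise the rod 2 to 6 mm, push on.
- water_mid (a point): Middle of a clear drink bottle with a blue cap and label, 64 mm across, 200 mm tall. Bystander, to be left alone.
- sauce_mid (a point): Middle of an amber sauce bottle with a red cap, 56 mm across, 160 mm tall. Bystander, to be left alone.
- jar_mid (a point): Middle of a squat glass jar with a white lid, 84 mm across, 85 mm tall. Bystander, to be left alone.
- tin_mid (a point): Middle of a tin can with a green label, 68 mm across, 75 mm tall. Bystander, to be left alone.
- carton_mid (a point): Middle of a green carton, 60 x 110 mm, 45 mm tall. Bystander, to be left alone.
- spare_mid (a point): Middle of an orange packing-tape roll lying flat, 90 mm across, 45 mm tall; not part of the job. Bystander, to be left alone.
- packet_mid (a point): Middle of a red packet, 55 x 85 mm, 30 mm tall. Bystander, to be left alone.
Not all that is in view belongs to the job. Leave any pink or turquoise look-alike of the spindle alone.

How it is judged:
On the way, in this order (a step that is already met when the one before it is completed fails the run):
1. the spindle is through the cores of all three rolls while they still stand in the rack, and its collar is up against the rack (within 5 mm) (x of roll_big_core in the frame of spindle between 0.026 and 0.112 m and y of roll_big_core in the frame of spindle between -0.01 and 0.01 m and z of roll_big_core in the frame of spindle between -0.01 and 0.01 m and x of roll_mid_core in the frame of spindle between 0.026 and 0.112 m and y of roll_mid_core in the frame of spindle between -0.01 and 0.01 m and z of roll_mid_core in the frame of spindle between -0.01 and 0.01 m and x of roll_small_core in the frame of spindle between 0.026 and 0.112 m and y of roll_small_core in the frame of spindle between -0.01 and 0.01 m and z of roll_small_core in the frame of spindle between -0.01 and 0.01 m and distance of each of roll_big_core, roll_mid_core, roll_small_core from where it was at the start of the episode below 0.03 m and x of spindle_near in the frame of rack between -0.0605 and 0.0605 m), for 0.1 s.
2. the three rolls are lifted out of the rack together on the spindle (x of roll_big_core in the frame of spindle between 0.026 and 0.112 m and y of roll_big_core in the frame of spindle between -0.01 and 0.01 m and z of roll_big_core in the frame of spindle between -0.01 and 0.01 m and x of roll_mid_core in the frame of spindle between 0.026 and 0.112 m and y of roll_mid_core in the frame of spindle between -0.01 and 0.01 m and z of roll_mid_core in the frame of spindle between -0.01 and 0.01 m and x of roll_small_core in the frame of spindle between 0.026 and 0.112 m and y of roll_small_core in the frame of spindle between -0.01 and 0.01 m and z of roll_small_core in the frame of spindle between -0.01 and 0.01 m and height (world z) of each of roll_big_core, roll_mid_core, roll_small_core above 0.105 m), for 0.2 s.
At the end, for the whole second after the job is handed in: The spindle lies at rest in both forks of the stand, handle end in the red fork (each marked point of the spindle within 10 mm of its seat), and the cores of all three rolls are on it between the forks, at rest (distance between spindle_near and seat_red below 0.01 m and distance between spindle_far and seat_grey below 0.01 m and linear speed of spindle below 0.02 m/s and x of roll_big_core in the frame of stand between -0.05 and 0.05 m and y of roll_big_core in the frame of stand between -0.01 and 0.01 m and z of roll_big_core in the frame of stand between 0.062 and 0.08 m and linear speed of each of roll_big, roll_mid, roll_small below 0.03 m/s and x of roll_mid_core in the frame of stand between -0.05 and 0.05 m and y of roll_mid_core in the frame of stand between -0.01 and 0.01 m and z of roll_mid_core in the frame of stand between 0.062 and 0.08 m and x of roll_small_core in the frame of stand between -0.05 and 0.05 m and y of roll_small_core in the frame of stand between -0.01 and 0.01 m and z of roll_small_core in the frame of stand between 0.062 and 0.08 m); the robot touches nothing.
It fails at once if a roll is forced: the spindle pushes on it with over 15 N (contact force between spindle and roll_big above 15 N or contact force between spindle and roll_mid above 15 N or contact force between spindle and roll_small above 15 N).
It fails at once if the rack is rammed: the spindle pushes on it with over 25 N (contact force between spindle and rack above 25 N).
It fails at once if one of the other goods is shoved more than 40 mm (distance of any of water_mid, sauce_mid, jar_mid, tin_mid, carton_mid, spare_mid, packet_mid from where it was at the start of the episode above 0.04 m).
It fails at once if one of the other goods is knocked over (angle between any of water_mid, sauce_mid, jar_mid, tin_mid, carton_mid, spare_mid, packet_mid's own z axis and vertical above 0.6 rad).
It also fails if it takes over 58 s, if anything falls off the work surface, if the arm or the gripper's body presses on something with over 40 N, if the wrist force passes 120 N, or if a joint passes its speed limit or range.

## Working session

There is one attempt and no reset: what is moved stays moved. The work goes in short steps, Python scripts to look and compute and a tool call to move; the robot and the scene stay as the last step left them, time stands still between calls to the robot, and variables do not carry over. Pictures are saved under pics/ and viewed, about 8 in all and at most 12, crops included, and the job is handed in when it is done.

Besides the shell and the picture viewer there is one more tool, called after "Request:" by a JSON object that holds its "fn" and its "kwargs". drive_tool: Moves the arm, as the interface text tells. Its arguments: {"type":"object","properties":{"series":{"type":"array","items":{"type":"array","items":{"type":"array","items":{"type":"number"}}}},"squeeze":{"type":"number"}},"required":["series"]}

```bash
mkdir -p pics; ls; python3 - <<'E'
from bench import *
import cv2
print(sense(),pinch_z)
for n in("scene","side","wrist"):
    cv2.imwrite(f"pics/a_{n}.png",grab_frame(n)); c=camera_info(n); print(n,c)
E
```

```text
pics
{'time_s': 0.0, 'joint_pos': array([-1.36880256e+00,  1.16479051e-01,  1.44227669e+00,  1.19384235e-05,
        1.58400971e+00, -3.77842897e-02]), 'dq': array([-0.00047761,  0.00024503,  0.0016695 , -0.00060183, -0.00012316,
       -0.00094427]), 'tau': array([ 9.56355616e-04, -7.31990504e+01, -6.32485843e+01, -3.28332050e-06,
        6.36701719e-03,  5.43854003e-05]), 'eef_pos': array([ 0.16026897, -0.65549329,  0.23055976]), 'tcp_rot': array([-5.84913461e-04,  9.92821735e-01,  1.19602087e-01, -4.21434613e-05]), 'wrist_force': array([ 0.47580248, -0.08769262,  0.6169809 ]), 'moment': array([-0.00329023,  0.03362447, -0.00462423]), 'opening': 0.0853790172830704} 0.0187
scene {'fx': 390.4764231451801, 'fy': 390.4764231451801, 'cx': 315.5416195501818, 'cy': 199.03781509123445, 'distortion': array([0.01324486, 0.        , 0.        , 0.        , 0.        ]), 'R': array([[ 0.60756526,  0.79424404, -0.0063923 ],
       [ 0.50480907, -0.39234742, -0.76891567],
       [-0.61321469,  0.46393955, -0.63931826]]), 't': array([-0.3136602 , -0.15922682,  1.32728672])}
side {'fx': 427.52373464938927, 'fy': 427.52373464938927, 'cx': 312.32021523381053, 'cy': 200.25715198257592, 'distortion': array([-0.05084224,  0.        ,  0.        ,  0.        ,  0.        ]), 'R': array([[-0.86433815, -0.50265112, -0.01616832],
       [-0.29325205,  0.52986097, -0.79577044],
       [ 0.40856187, -0.68307335, -0.60538252]]), 't': array([0.41790729, 0.18979078, 1.00814633])}
wrist {'fx': 277.5481924378423, 'fy': 277.5481924378423, 'cx': 320.71239549459483, 'cy': 199.98773051949453, 'distortion': array([-0.03749174,  0.        ,  0.        ,  0.        ,  0.        ]), 'R': array([[ 0.23853794, -0.97113173, -0.0016783 ],
       [-0.92327853, -0.22731895,  0.30964957],
       [-0.30109203, -0.07231364, -0.95084926]]), 't': array([-0.67362282, -0.04051198,  0.37915388])}
```

View pics/a_scene.png

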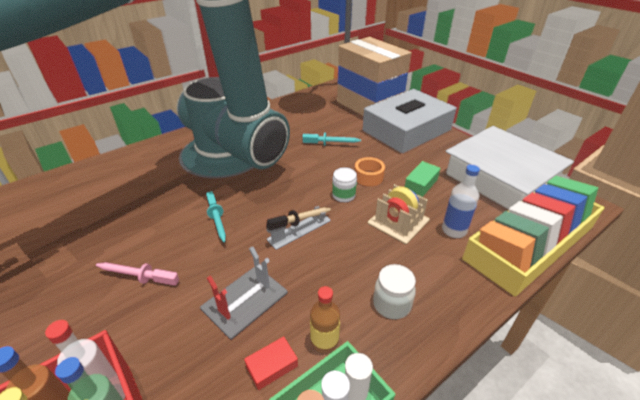

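View pics/a_side.png

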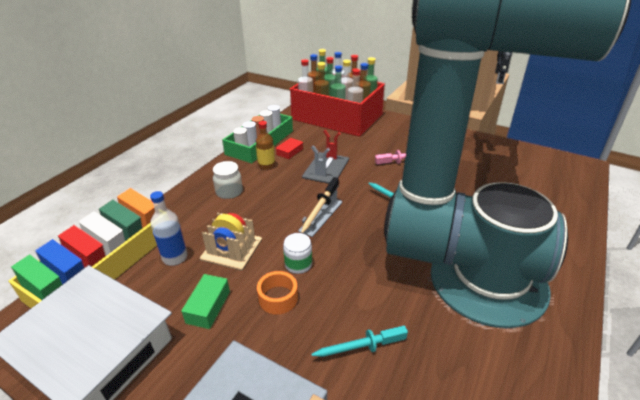

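The scene shows the spindle at about (300,218), the rack at (400,210) and the stand at (245,295). The side view shows the spindle at (320,207), the rack at (230,240) and the stand at (326,160). Next I'll enlarge both.

```bash
python3 - <<'E'
import cv2
a=cv2.imread("pics/a_scene.png")[170:340,195:440]; cv2.imwrite("pics/b_scene.png",cv2.resize(a,None,fx=3.2,fy=3.2,interpolation=cv2.INTER_CUBIC))
a=cv2.imread("pics/a_side.png")[125:275,190:360]; cv2.imwrite("pics/b_side.png",cv2.resize(a,None,fx=4,fy=4,interpolation=cv2.INTER_CUBIC))
E
```

```text
(no output)
```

View pics/b_scene.png

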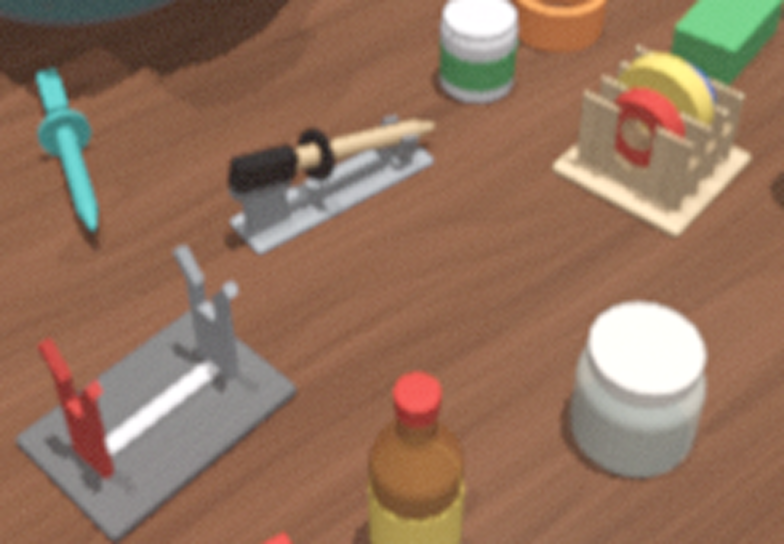

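View pics/b_side.png

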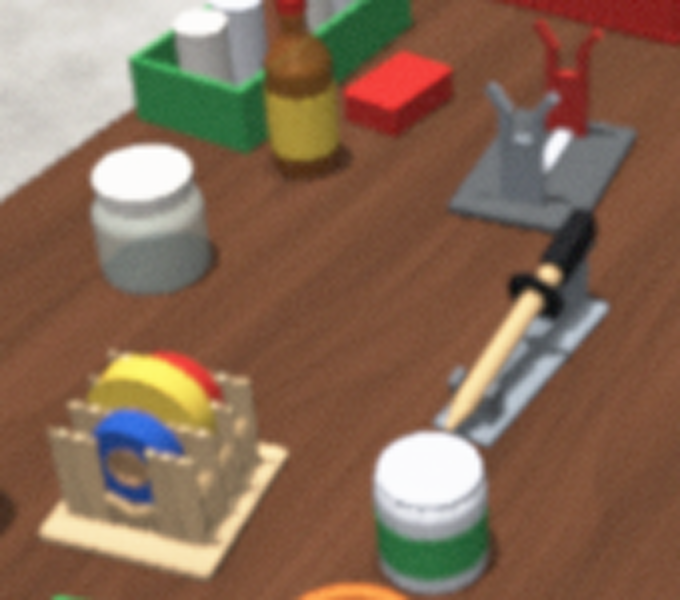

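The crops show the stand, with its red fork at scene-crop (75,420). The spindle tip is at scene-crop (434,126) and side-crop (452,422). The rack's red roll faces the spindle, with yellow then blue behind it. I'll fit the planar poses from these.

```bash
cat > h.py <<'E'
from bench import *
import cv2, numpy as np
from scipy.optimize import least_squares
from scipy.spatial.transform import Rotation as Ro
def proj(c,X):
    X=np.asarray(X,float).reshape(-1,3)
    return cv2.projectPoints(X,cv2.Rodrigues(c["R"])[0],c["t"],np.array([[c["fx"],0,c["cx"]],[0,c["fy"],c["cy"]],[0,0,1]]),c["distortion"])[0][:,0]
def planar(obs,p0,free_z=False):
    # obs: (cam, (x,y,z) local mm, (u,v)); params x,y,yaw[,z of top]
    def place(p,L):
        c,s=np.cos(p[2]),np.sin(p[2]); x,y,z=np.array(L)/1e3
        if len(p)>3 and z==0: z=p[3]
        return [p[0]+c*x-s*y,p[1]+s*x+c*y,z]
    f=lambda p:np.ravel([proj(c,place(p,L))[0]-uv for c,L,uv in obs])
    r=least_squares(f,p0,loss="soft_l1"); return r.x,np.abs(r.fun).reshape(-1,2).round(1).tolist()
def tri(obs):
    r=least_squares(lambda X:np.ravel([proj(c,X)[0]-uv for c,uv in obs]),[.4,-.3,.05]); return r.x,np.abs(r.fun).max()
E
python3 - <<'E'
from h import *
S,D=camera_info("scene"),camera_info("side")
s=lambda u,v:np.array([195+u/3.2,170+v/3.2]); d=lambda u,v:np.array([190+u/4,125+v/4])
st=[(S,(-80,55,10),s(20,438)),(S,(-80,-55,10),s(113,530)),(S,(80,-55,10),s(294,388)),(D,(80,-55,10),d(450,208)),(D,(-80,55,10),d(636,128))]
print("stand",planar(st,[.45,-.45,1.5]))
rk=[(S,(-60,60,0),s(553,165)),(S,(-60,-60,0),s(676,230)),(S,(60,-60,0),s(750,155)),(D,(60,-60,0),d(42,532)),(D,(60,60,0),d(210,570)),(D,(-60,60,0),d(287,453)),
 (S,(-40.5,17,80),s(618,110)),(S,(-40.5,-17,80),s(657,130)),(D,(40.5,17,80),d(148,455)),(D,(40.5,-17,80),d(97,440))]
print("rack",planar(rk,[.45,0,1.5,.005]))
re=[(S,(-87.5,22,0),s(232,222)),(S,(-87.5,-22,0),s(262,246)),(S,(87.5,-22,0),s(433,158)),(D,(-87.5,22,0),d(608,305)),(D,(87.5,22,0),d(487,440)),(D,(87.5,-22,0),d(437,420))]
print("rest",planar(re,[.45,-.2,1.5,.005]))
for n,a,b in(("tip",s(434,126),d(452,422)),("collar",s(316,152),d(535,291)),("butt",s(232,175),d(582,215))): print(n,tri([(S,a),(D,b)]))
E
```

```text
stand (array([ 0.57033769, -0.23969427,  1.75160296]), [[2.7, 1.2], [0.3, 1.1], [0.5, 2.9], [0.8, 1.1], [0.1, 0.5]])
rack (array([0.60203673, 0.21412552, 1.79706939, 0.00659239]), [[0.9, 0.3], [0.3, 0.5], [0.6, 0.9], [1.3, 0.3], [0.1, 0.7], [0.3, 1.7], [0.5, 0.5], [1.0, 1.1], [0.9, 1.3], [0.8, 0.2]])
rest (array([ 0.46532087, -0.01477299,  1.57921555,  0.00525592]), [[0.7, 1.0], [0.6, 1.4], [0.1, 0.5], [0.6, 0.6], [0.1, 0.7], [1.5, 0.5]])
tip (array([0.46693271, 0.08450854, 0.02100414]), np.float64(1.5326657630719183))
collar (array([ 0.46548989, -0.03167074,  0.05408523]), np.float64(0.40681923340429194))
butt (array([ 0.4667092 , -0.10722157,  0.07311597]), np.float64(0.22170921318343062))
```

```bash
cat >> h.py <<'E'
def frame(yaw,pitch):
    "tool rot: tool x along heading yaw, pitched down by pitch (rad), tool z below it"
    x=np.array([np.cos(yaw)*np.cos(pitch),np.sin(yaw)*np.cos(pitch),-np.sin(pitch)])
    y=np.array([np.sin(yaw),-np.cos(yaw),0]); return np.c_[x,y,np.cross(x,y)]
def rel(pos,R=None):
    "print shift + rotvec in the present tool frame for a world TCP pose"
    s=sense(); w,x,y,z=s["tcp_rot"]; R0=Ro.from_quat([x,y,z,w]).as_matrix()
    sh=R0.T@(np.array(pos)-s["eef_pos"]); rv=np.zeros(3) if R is None else Ro.from_matrix(R0.T@R).as_rotvec()
    print("t",s["time_s"],"shift",sh.round(4),"rot",rv.round(4),"F",s["wrist_force"].round(1),"pos",s["eef_pos"].round(4))
E
python3 - <<'E'
from h import *
S,D=camera_info("scene"),camera_info("side")
for n,a,b in(("tincentre-top",(344,175),(297,241)),("watercap",(473,170),(157,196)),("saucecap",(325,293),(263,124)),("jartop",(397,278),(226,170)),("spare",(370,165),(277,285))): print(n,tri([(S,a),(D,b)]))
rel((.466,-.04,.22),frame(1.57,0))
E
```

```text
tincentre-top (array([0.42533661, 0.170748  , 0.07306446]), np.float64(0.06270844435618983))
watercap (array([0.71492149, 0.30771114, 0.19257321]), np.float64(0.742041080895973))
saucecap (array([ 0.75391035, -0.16010174,  0.15305382]), np.float64(0.5137973029524687))
jartop (array([0.77167241, 0.01665419, 0.07779519]), np.float64(0.9087042866112824))
spare (array([0.40565186, 0.29052261, 0.04557988]), np.float64(0.6072416608551521))
t 0.15 shift [ 0.4432 -0.5253  0.0112] rot [-7.0000e-04 -6.0000e-04 -1.3302e+00] F [ 0.2  0.1 -0.9] pos [ 0.1603 -0.6556  0.2308]
```

Request:
{"fn": "drive_tool", "kwargs": {"series": [[[0,0.443,-0.525,0,0,0,-1.33],[0,0.443,-0.525,0,0,0,-1.33],[0,0.443,-0.525,0,0,0,-1.33],[0,0.443,-0.525,0,0,0,-1.33],[0,0.443,-0.525,0,0,0,-1.33],[0,0.443,-0.525,0,0,0,-1.33],[0,0.443,-0.525,0,0,0,-1.33],[0,0.443,-0.525,0,0,0,-1.33],[0,0.443,-0.525,0,0,0,-1.33],[0,0.443,-0.525,0.01,0,0,-1.33],[0,0.443,-0.525,0.01,0,0,-1.33],[0,0.443,-0.525,0.01,0,0,-1.33]]], "squeeze": 40}}

```text
time_s: 1.35
eef_pos: [0.4275, -0.1164, 0.2251]
tcp_rot: [0.0, 0.707, 0.707, 0.0]
wrist_force: [1.4, -1.1, 0.7]
opening: 0.0855
```

```bash
python3 - <<'E'
from h import *
rel((.466,-.04,.22),frame(1.57,0))
E
```

```text
t 1.35 shift [0.0765 0.0384 0.0051] rot [ 0.0007  0.0003 -0.0003] F [ 1.4 -1.1  0.7] pos [ 0.4275 -0.1164  0.2251]
```

Request:
{"fn": "drive_tool", "kwargs": {"series": [[[0,0.05,0.025,0.0,0,0,0],[0,0.07,0.035,0.0,0,0,0],[0,0.07,0.035,0.0,0,0,0],[0,0.07,0.035,0.0,0,0,0]]]}}

```text
time_s: 1.75
eef_pos: [0.4622, -0.0482, 0.2247]
tcp_rot: [-0.0, 0.707, 0.707, -0.0]
wrist_force: [-0.2, 0.5, -0.4]
opening: 0.0852
```

```bash
python3 - <<'E'
from h import *
import pickle
c=camera_info("wrist"); im=grab_frame("wrist"); rel((.466,-.04,.22),frame(1.57,0))
pickle.dump(c,open("w1.pkl","wb")); cv2.imwrite("pics/w1.png",im)
cv2.imwrite("pics/w1c.png",cv2.resize(im[:, 120:520],None,fx=1.5,fy=1.5,interpolation=cv2.INTER_CUBIC))
sp=np.array([.466,-.0317,.054]); u=np.array([0,.966,-.259])
print(proj(c,[sp+u*(k-.0225) for k in(-.055,0,.0225,.146)]))
E
```

```text
t 1.8 shift [0.0088 0.004  0.0048] rot [-0.0004  0.0001  0.0001] F [-0.3  0.1  0.2] pos [ 0.462  -0.0488  0.2248]
[[324.02997866 236.17738249]
 [324.16901446 188.48799056]
 [324.22436761 168.73969426]
 [324.5074964   59.05498154]]
```

View pics/w1c.png

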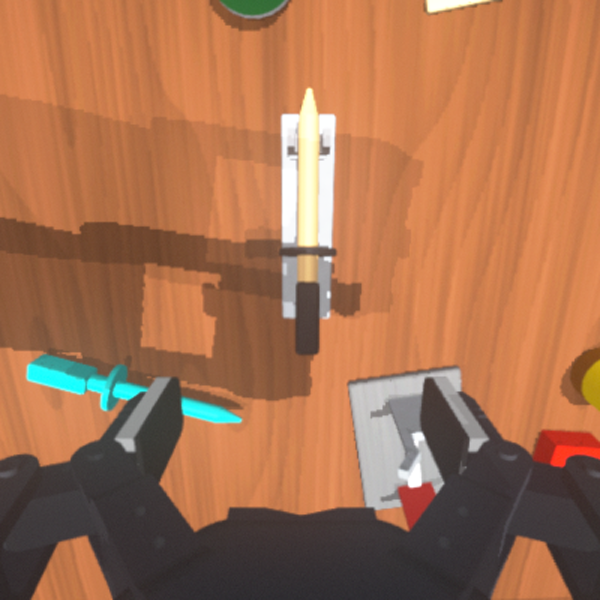

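The wrist picture agrees with the estimates to about 1 px: handle (307,318), collar (308,251), tip (309,90) in the crop. Now the approach.

```bash
python3 - <<'E'
from h import *
F=frame(1.575,.262); g=np.array([.4667,-.080,.067])
rel(g+F[:,2]*(.018-.07),F)
rel(g+F[:,2]*.018,F)
E
```

```text
t 1.8 shift [-0.0177  0.0047  0.1076] rot [-0.0011 -0.2619 -0.0048] F [-0.3  0.1  0.2] pos [ 0.462  -0.0488  0.2248]
t 1.8 shift [-0.0358  0.0048  0.1752] rot [-0.0011 -0.2619 -0.0048] F [-0.3  0.1  0.2] pos [ 0.462  -0.0488  0.2248]
```

Request:
{"fn": "drive_tool", "kwargs": {"series": [[[0,-0.018,0.005,0.05,0,-0.13,-0.005],[0,-0.018,0.005,0.095,0,-0.262,-0.005],[0,-0.018,0.005,0.108,0,-0.262,-0.005],[0,-0.022,0.005,0.123,0,-0.262,-0.005],[0,-0.027,0.005,0.142,0,-0.262,-0.005],[0,-0.032,0.005,0.16,0,-0.262,-0.005],[0,-0.036,0.005,0.175,0,-0.262,-0.005],[0,-0.036,0.005,0.175,0,-0.262,-0.005],[0,-0.036,0.005,0.175,0,-0.262,-0.005]]]}}

```text
time_s: 2.7
eef_pos: [0.4678, -0.0854, 0.0515]
tcp_rot: [0.092, 0.7, 0.702, -0.092]
wrist_force: [0.7, 0.5, 0.7]
opening: 0.0855
```

```bash
python3 - <<'E'
from h import *
F=frame(1.575,.262); g=np.array([.4667,-.080,.067])
rel(g+F[:,2]*.018,F)
E
```

```text
t 2.7 shift [ 0.0012 -0.0011  0.0016] rot [ 0.0002 -0.0012 -0.0024] F [0.7 0.5 0.7] pos [ 0.4678 -0.0854  0.0515]
```

Request:
{"fn": "drive_tool", "kwargs": {"series": [[[80,0.001,-0.001,0.0015,0,0,0],[140,0.001,-0.001,0.0015,0,0,0],[200,0.001,-0.001,0.0015,0,0,0],[255,0.001,-0.001,0.0015,0,0,0],[255,0.001,-0.001,0.0015,0,0,0],[255,0.001,-0.001,0.0015,0,0,0],[255,0.001,-0.001,0.0015,0,0,0],[255,0.001,-0.001,0.0015,0,0,0],[255,0.001,-0.001,0.0015,0,0,0]]], "squeeze": 60}}

```text
time_s: 3.6
eef_pos: [0.4665, -0.0838, 0.0487]
tcp_rot: [0.093, 0.7, 0.702, -0.092]
wrist_force: [-0.3, 1.9, 4.8]
opening: 0.0173
```

```bash
python3 - <<'E'
from h import *
s=sense(); print(s["opening"],s["moment"])
F=frame(1.575,.262)
rel(s["eef_pos"]+F[:,0]*0+np.array([0,0,.06]))
E
```

```text
0.01725036409887531 [ 0.25082086  0.03171272 -0.04683056]
t 3.6 shift [-0.0155  0.     -0.058 ] rot [0. 0. 0.] F [-0.3  1.9  4.8] pos [ 0.4665 -0.0838  0.0487]
```

```bash
cat >> h.py <<'E'
RACK=np.array([.602,.2141]); RY=1.797
def rk(x,y,z,p=RACK,yaw=None):
    a=RY if yaw is None else yaw
    return np.array([p[0]+np.cos(a)*x-np.sin(a)*y,p[1]+np.sin(a)*x+np.cos(a)*y,z])
E
python3 - <<'E'
from h import *
rel(rk(-.06,-.08,.25),frame(RY,0)); print(rk(-.06,-.08,.25))
E
```

```text
t 3.6 shift [ 0.1956  0.2279 -0.2609] rot [-0.0291  0.2608 -0.2208] F [-0.3  1.9  4.8] pos [ 0.4665 -0.0838  0.0487]
[0.69341876 0.17357087 0.25      ]
```

Request:
{"fn": "drive_tool", "kwargs": {"series": [[[255,0,0,-0.01,0,0,0],[255,0,0,-0.03,0,0,0],[255,0,0,-0.06,0,0,0],[255,0,0,-0.1,0,0,0],[255,-0.01,0,-0.14,0,0,0],[255,-0.02,0,-0.17,0,0.13,0],[255,-0.03,0,-0.19,0,0.262,0],[255,-0.03,0,-0.19,0,0.262,0],[255,-0.03,0,-0.19,0,0.262,0]]]}}

```text
time_s: 4.5
eef_pos: [0.466, -0.0645, 0.2395]
tcp_rot: [0.0, 0.706, 0.708, -0.001]
wrist_force: [-0.1, -0.7, -2.0]
opening: 0.0169
```

```bash
python3 - <<'E'
from h import *
rel(rk(-.06,-.08,.25),frame(RY,0)); print(sense()["opening"])
E
```

```text
t 4.5 shift [ 0.2376  0.2278 -0.0111] rot [-0.001   0.0016 -0.2242] F [-0.1 -0.7 -2. ] pos [ 0.466  -0.0645  0.2395]
0.01690415150646313
```

Request:
{"fn": "drive_tool", "kwargs": {"series": [[[255,0.033,0.032,-0.011,0,0,-0.05],[255,0.066,0.064,-0.011,0,0,-0.1],[255,0.099,0.096,-0.011,0,0,-0.15],[255,0.132,0.128,-0.011,0,0,-0.2],[255,0.165,0.16,-0.011,0,0,-0.224],[255,0.2,0.192,-0.011,0,0,-0.224],[255,0.237,0.228,-0.011,0,0,-0.224],[255,0.237,0.228,-0.011,0,0,-0.224],[255,0.237,0.228,-0.011,0,0,-0.224],[255,0.237,0.228,-0.011,0,0,-0.224]]]}}

```text
time_s: 5.5
eef_pos: [0.6925, 0.1745, 0.2496]
tcp_rot: [-0.0, 0.622, 0.783, -0.001]
wrist_force: [-0.3, -0.4, -0.5]
opening: 0.0171
```

```bash
python3 - <<'E'
from h import *
import pickle
c=camera_info("wrist"); im=grab_frame("wrist"); rel(rk(-.06,-.08,.25),frame(RY,0))
pickle.dump(c,open("w2.pkl","wb")); cv2.imwrite("pics/w2.png",im)
cv2.imwrite("pics/w2c.png",cv2.resize(im[:300, 60:460],None,fx=2,fy=2,interpolation=cv2.INTER_CUBIC))
for x in(-.0405,.0405):
  for y in(-.017,.017): print(x,y,((proj(c,rk(x,y,.08))[0]-[60,0])*2).round(1))
E
```

```text
t 5.55 shift [-0.0006  0.0008  0.0004] rot [-0.0009  0.0007  0.0018] F [ 0.5 -0.3 -0.6] pos [0.6925 0.174  0.2504]
-0.0405 -0.017 [412.2 333.9]
-0.0405 0.017 [352.8 333.8]
0.0405 -0.017 [404.  182.1]
0.0405 0.017 [339.9 182.4]
```

View pics/w2c.png

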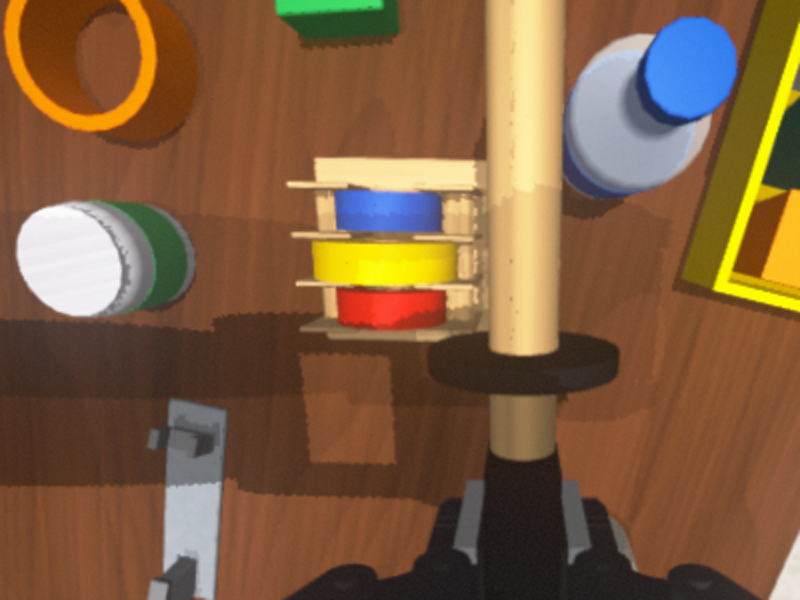

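The rack is seen from above: divider left ends at (288,184), (292,236), (297,283) and (302,329). Roll extents are blue 334–443, yellow 311–459 and red 336–447. I'll check these against the model.

```bash
cat > p.py <<'E'
from h import *
import pickle
c=pickle.load(open("w2.pkl","rb")); im=cv2.imread("pics/w2.png")
th=np.linspace(0,2*np.pi,181)
def ext(x,R,dx,dy,dyaw):
    z0=.024+R/np.cos(np.pi/6); P=[rk(x+e,R*np.cos(t),z0+R*np.sin(t),RACK+[dx,dy],RY+dyaw) for t in th for e in(-.01,.01)]
    q=(proj(c,P)-[60,0])*2; return q[:,0].min(),q[:,0].max(),q[:,1].min(),q[:,1].max()
obs={(-.026,.032):(336,447),(0,.04):(311,459),(.026,.030):(334,443)}
for k,o in obs.items(): print(k,np.round(ext(*k,0,0,0),1),o)
def f(p):
    r=[]
    for k,o in obs.items():
        e=ext(*k,*p); r+=[e[0]-o[0],e[1]-o[1]]
    for x,v in((-.0405,329+3),(.0405,184)): r.append((proj(c,rk(x,.017,.08,RACK+p[:2],RY+p[2]))[0][1]*2)-v)
    return r
r=least_squares(f,[0,0,0],x_scale=[1e-3,1e-3,1e-2]); print(r.x,np.round(r.fun,1))
# left ends of dividers line
E
python3 p.py
```

```text
(-0.026, 0.032) [330.5 443.4 280.8 330.3] (336, 447)
(0, 0.04) [304.7 453.5 239.  285.5] (311, 459)
(0.026, 0.03) [326.8 437.1 190.4 230.8] (334, 443)
[ 0.00324887  0.00032189 -0.02250811] [-0.6  0.5 -0.  -0.3  0.   0.4  1.8 -1.5]
```

```bash
cat >> p.py <<'E'
for p in([0,0,0],r.x):
    for yo in (.05,.055): print(yo,[((proj(c,rk(x,yo,.08,RACK+p[:2],RY+p[2]))[0]-[60,0])*2).round(1).tolist() for x in(.039,.013,-.013,-.039)])
Rw=c["R"].T; C=-Rw@c["t"]
R0=frame(RY+.0018*-1,0); tcp=np.array([.6925,.174,.2504])
g=tcp-R0[:,2]*.0187
for k in(.030,.06,.09,.11): print(k,((proj(c,g+R0[:,0]*(.0275+k))[0]-[60,0])*2).round(1))
E
python3 p.py|tail -8
```

```text
0.05 [[278.5, 185.9], [284.2, 236.6], [289.8, 285.0], [295.2, 331.1]]
0.055 [[269.3, 186.0], [275.2, 236.7], [280.9, 285.0], [286.6, 331.1]]
0.05 [[286.1, 184.5], [290.5, 235.2], [294.9, 283.7], [299.2, 329.9]]
0.055 [[276.7, 184.3], [281.4, 235.1], [286.0, 283.5], [290.5, 329.7]]
0.03 [520.  328.8]
0.06 [520.7 184.8]
0.09 [521.5  19.6]
0.11 [ 522.  -102.4]
```

```bash
sed -i 's/^RACK=.*/RACK=np.array([.6032,.2143]); RY=1.779/' h.py; python3 - <<'E'
from h import *
rel(rk(-.239,0,.1),frame(RY,0));rel(rk(-.239,0,.0483),frame(RY,0))
E
```

```text
t 5.55 shift [-0.1794 -0.0825  0.1506] rot [-0.0009  0.0007  0.0198] F [ 0.5 -0.3 -0.6] pos [0.6925 0.174  0.2504]
t 5.55 shift [-0.1794 -0.0824  0.2023] rot [-0.0009  0.0007  0.0198] F [ 0.5 -0.3 -0.6] pos [0.6925 0.174  0.2504]
```

Request:
{"fn": "drive_tool", "kwargs": {"series": [[[255,-0.04,-0.02,0.01,0,0,0.01],[255,-0.08,-0.04,0.02,0,0,0.02],[255,-0.12,-0.055,0.04,0,0,0.02],[255,-0.15,-0.07,0.075,0,0,0.02],[255,-0.17,-0.08,0.115,0,0,0.02],[255,-0.179,-0.0825,0.15,0,0,0.02],[255,-0.179,-0.0825,0.18,0,0,0.02],[255,-0.179,-0.0825,0.202,0,0,0.02],[255,-0.179,-0.0825,0.202,0,0,0.02],[255,-0.179,-0.0825,0.202,0,0,0.02],[255,-0.179,-0.0825,0.202,0,0,0.02]]]}}

```text
time_s: 6.65
eef_pos: [0.6539, -0.019, 0.0507]
tcp_rot: [0.001, 0.63, 0.777, 0.001]
wrist_force: [-0.6, -0.5, -1.5]
opening: 0.0171
```

```bash
python3 - <<'E'
from h import *
a=grab_frame("scene"); b=grab_frame("side"); rel(rk(-.239,0,.0483),frame(RY,0))
S,D=camera_info("scene"),camera_info("side")
s=sense(); o=s["eef_pos"]+[0,0,.0187]; w,x,y,z=s["tcp_rot"]; F=Ro.from_quat([x,y,z,w]).as_matrix()
A=[o+F[:,0]*(.0275+k) for k in(0,.025,.124,.146)]
ps,pd=proj(S,A),proj(D,A); print(ps.round(1),pd.round(1))
cs=(np.array([350,170]),cv2.resize(a[170:245,340:440],None,fx=4,fy=4,interpolation=cv2.INTER_CUBIC))
u0,v0=pd.mean(0).astype(int)-[50,37]; u1,v1=ps.mean(0).astype(int)-[50,37]
P=cv2.resize(a[v1:v1+75,u1:u1+100],None,fx=7,fy=4*7/7*1.0,interpolation=cv2.INTER_CUBIC) if 0 else cv2.resize(a[v1:v1+75,u1:u1+133],(800,450))[:300]
top=cv2.resize(a[v1+10:v1+60,u1:u1+133],(798,300),interpolation=cv2.INTER_CUBIC); bot=cv2.resize(b[v0+10:v0+60,u0-33:u0+100],(798,300),interpolation=cv2.INTER_CUBIC)
cv2.imwrite("pics/m3.png",np.vstack([top,bot])); print("top org",u1,v1+10,"bot org",u0-33,v0+10)
print((ps-[u1,v1+10])*6,(pd-[u0-33,v0+10])*6+[0,300])
E
```

```text
t 6.75 shift [-0.0004 -0.0014  0.002 ] rot [ 0.0017  0.0006 -0.0002] F [ 0.1  0.2 -0.7] pos [ 0.6539 -0.0189  0.0503]
[[353.4 248.1]
 [359.8 242.1]
 [383.4 219.9]
 [388.2 215.3]] [[260.9 182.5]
 [257.3 187.4]
 [242.  208.1]
 [238.4 213.1]]
top org 321 204 bot org 166 170
[[194.22887142 264.89814724]
 [232.82026578 228.55266168]
 [374.23734362  95.42449482]
 [403.40946045  67.97374018]] [[569.38988016 375.06560402]
 [547.96914359 404.17467176]
 [456.2830818  528.88937061]
 [434.2847065  558.84158909]]
```

View pics/m3.png

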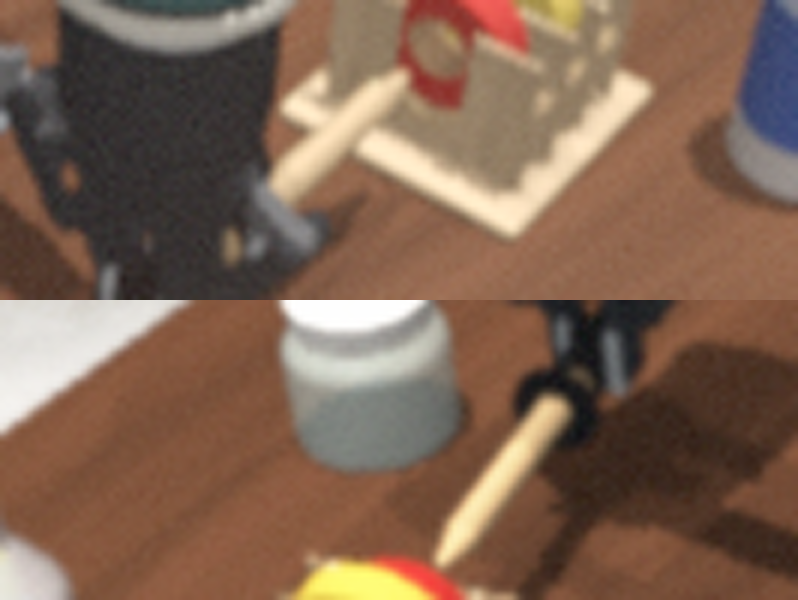

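The tip appears at scene-crop (405,72) and side-crop (440,560), within 1 px of the prediction. The red core face is at (437,45). I'll check that against the rack estimates.

```bash
python3 - <<'E'
from h import *
S,D=camera_info("scene"),camera_info("side")
print("new",(proj(S,rk(-.036,0,.061))-[321,204])*6,"old",(proj(S,rk(-.036,0,.061,np.array([.602,.2141]),1.797))-[321,204])*6, "1mm right", (proj(S,rk(-.036,-.001,.061))-[321,204])*6)
print("tip",tri([(S,np.array([321+405/6,204+72/6])),(D,np.array([166+440/6,170+260/6]))]))
rel(rk(-.239,0,.0483),frame(RY,0))
s=sense();print("pred tip",s["eef_pos"]+[0,0,.0187]+frame(RY,0)[:,0]*.1735)
E
```

```text
new [[435.61106816  45.15606684]] old [[434.53682937  44.51441423]] 1mm right [[437.63503047  46.16550798]]
tip (array([0.61808543, 0.14992253, 0.06733414]), np.float64(0.6480996256429989))
t 6.75 shift [-0.0004 -0.0014  0.002 ] rot [ 0.0017  0.0006 -0.0002] F [ 0.1  0.2 -0.7] pos [ 0.6539 -0.0189  0.0503]
pred tip [0.61805821 0.15089234 0.06897813]
```

Request:
{"fn": "drive_tool", "kwargs": {"series": [[[255,0.003,-0.001,0.001,0,0,0],[255,0.006,-0.001,0.001,0,0,0],[255,0.01,-0.001,0.001,0,0,0],[255,0.014,-0.001,0.001,0,0,0],[255,0.018,-0.001,0.001,0,0,0],[255,0.022,-0.001,0.001,0,0,0],[255,0.026,-0.001,0.001,0,0,0],[255,0.029,-0.001,0.001,0,0,0],[255,0.032,-0.001,0.001,0,0,0],[255,0.034,-0.001,0.001,0,0,0]]]}}

```text
time_s: 7.75
eef_pos: [0.6453, 0.0145, 0.0474]
tcp_rot: [-0.0, 0.63, 0.777, -0.0]
wrist_force: [0.0, 0.1, 0.1]
opening: 0.0172
```

Request:
{"fn": "drive_tool", "kwargs": {"series": [[[255,0.0015,0,0,0,0,0],[255,0.003,0,0,0,0,0],[255,0.0045,0,0,0,0,0],[255,0.006,0,0,0,0,0],[255,0.007,0,0,0,0,0],[255,0.008,0,0,0,0,0]]]}}

```text
time_s: 8.35
eef_pos: [0.6436, 0.0221, 0.0474]
tcp_rot: [-0.0, 0.63, 0.777, -0.0]
wrist_force: [-0.4, -0.1, -1.1]
opening: 0.0172
```

```bash
python3 - <<'E'
from h import *
rel(rk(-.239+.1455,0,.0483),frame(RY,0)); print(sense()["moment"])
E
```

```text
t 8.35 shift [ 1.029e-01  1.000e-04 -9.000e-04] rot [-0.0007 -0.0001 -0.0002] F [-0.4 -0.1 -1.1] pos [0.6436 0.0221 0.0474]
[-0.02804846  0.02759897  0.01545959]
```

Request:
{"fn": "drive_tool", "kwargs": {"series": [[[255,0.0,0,-0.001,0,0,0],[255,0.001,0,-0.001,0,0,0],[255,0.0025,0,-0.001,0,0,0],[255,0.004,0,-0.001,0,0,0],[255,0.0055,0,-0.001,0,0,0],[255,0.007,0,-0.001,0,0,0],[255,0.0085,0,-0.001,0,0,0],[255,0.01,0,-0.001,0,0,0]]]}}

```text
time_s: 9.15
eef_pos: [0.6416, 0.032, 0.0484]
tcp_rot: [-0.0, 0.63, 0.777, -0.0]
wrist_force: [0.4, 1.2, -0.8]
opening: 0.0172
```

Request:
{"fn": "drive_tool", "kwargs": {"series": [[[255,0.0015,0,0,0,0,0],[255,0.003,0,0,0,0,0],[255,0.0045,0,0,0,0,0],[255,0.006,0,0,0,0,0],[255,0.0075,0,0,0,0,0],[255,0.009,0,0,0,0,0]]]}}

```text
time_s: 9.75
eef_pos: [0.6397, 0.0408, 0.0484]
tcp_rot: [-0.0, 0.63, 0.777, -0.0]
wrist_force: [0.2, 1.2, -1.3]
opening: 0.017
```

```bash
python3 - <<'E'
from h import *
import pickle
c=camera_info("wrist"); im=grab_frame("wrist"); a=grab_frame("scene")
rel(rk(-.239+.1455,0,.0483),frame(RY,0)); print(sense()["moment"])
t=cv2.resize(im[0:260,160:480],None,fx=1.25,fy=1.25); b=cv2.resize(a[170:250,360:460],None,fx=4,fy=4,interpolation=cv2.INTER_CUBIC)
o=np.zeros((330,800,3),np.uint8); o[:t.shape[0],:400]=t; o[:320,400:]=b; cv2.imwrite("pics/m4.png",o)
E
```

```text
t 9.85 shift [0.0837 0.0001 0.0002] rot [-0.0007 -0.0002 -0.0001] F [-0.4 -0.1 -1.2] pos [0.6397 0.0408 0.0484]
[-0.06318679 -0.01557766  0.01295478]
```

View pics/m4.png

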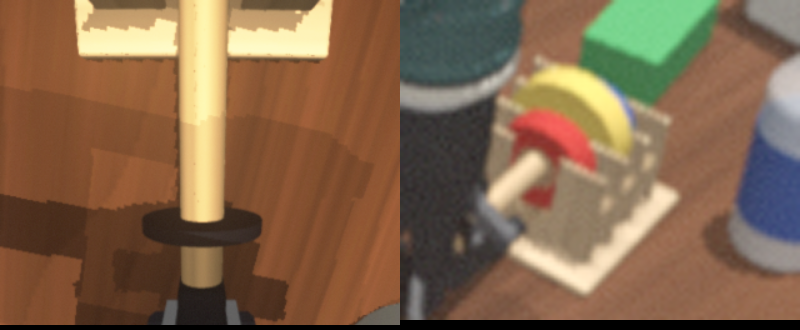

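The rod is in the red core at (540,165) and centred on the rack. Forces are near zero, so I continue.

Request:
{"fn": "drive_tool", "kwargs": {"series": [[[255,0.0015,0,0,0,0,0],[255,0.003,0,0,0,0,0],[255,0.0045,0,0,0,0,0],[255,0.006,0,0,0,0,0],[255,0.0075,0,0,0,0,0],[255,0.009,0,0,0,0,0]]]}}

```text
time_s: 10.45
eef_pos: [0.6378, 0.0496, 0.0484]
tcp_rot: [-0.0, 0.63, 0.777, -0.0]
wrist_force: [-0.2, -0.5, -1.9]
opening: 0.0172
```

Request:
{"fn": "drive_tool", "kwargs": {"series": [[[255,0.0015,0,0,0,0,0],[255,0.003,0,0,0,0,0],[255,0.0045,0,0,0,0,0],[255,0.006,0,0,0,0,0],[255,0.0075,0,0,0,0,0],[255,0.009,0,0,0,0,0]]]}}

```text
time_s: 11.05
eef_pos: [0.6362, 0.0581, 0.0487]
tcp_rot: [0.0, 0.63, 0.777, -0.0]
wrist_force: [0.7, -5.6, 1.5]
opening: 0.0173
```

Request:
{"fn": "drive_tool", "kwargs": {"series": [[[255,0.001,0,0,0,0,0],[255,0.0025,0,0,0,0,0],[255,0.004,0,0,0,0,0],[255,0.005,0,0,0,0,0],[255,0.006,0,0,0,0,0]]]}}

```text
time_s: 11.55
eef_pos: [0.6348, 0.0642, 0.0486]
tcp_rot: [-0.0, 0.63, 0.777, -0.0]
wrist_force: [0.4, -4.0, 1.4]
opening: 0.0175
```

Request:
{"fn": "drive_tool", "kwargs": {"series": [[[255,-0.002,0,0,0,0,0],[255,-0.003,0,0,0,0,0],[255,-0.003,0,-0.001,0,0,0],[255,-0.003,0,-0.002,0,0,0],[255,-0.003,0,-0.002,0,0,0]]]}}

```text
time_s: 12.05
eef_pos: [0.6352, 0.0612, 0.0503]
tcp_rot: [-0.0, 0.63, 0.777, -0.0]
wrist_force: [0.4, 0.7, -3.5]
opening: 0.0169
```

Request:
{"fn": "drive_tool", "kwargs": {"series": [[[255,0.001,0,0,0,0,0],[255,0.002,0,0,0,0,0],[255,0.003,0,0,0,0,0],[255,0.004,0,0,0,0,0]]]}}

```text
time_s: 12.45
eef_pos: [0.6345, 0.0651, 0.0504]
tcp_rot: [-0.0, 0.63, 0.777, -0.0]
wrist_force: [0.9, -0.8, -2.4]
opening: 0.0169
```

```bash
python3 - <<'E'
from h import *
a=grab_frame("side"); b=grab_frame("scene")
rel(rk(-.239+.1455,0,.0483),frame(RY,0)); print(sense()["moment"])
o=np.hstack([cv2.resize(a[170:260,180:280],None,fx=4,fy=4,interpolation=cv2.INTER_CUBIC),cv2.resize(b[165:255,350:450],None,fx=4,fy=4,interpolation=cv2.INTER_CUBIC)])
cv2.imwrite("pics/m5.png",o)
E
```

```text
t 12.55 shift [0.0588 0.0001 0.0021] rot [-0.0006 -0.0001 -0.0001] F [-0.4 -0.7 -1.2] pos [0.6345 0.0652 0.0504]
[-0.10426699 -0.03682405 -0.03910566]
```

View pics/m5.png

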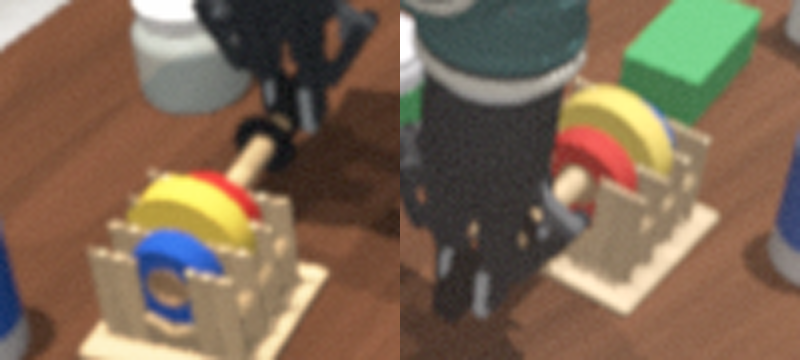

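The rolls sit fairly on the rod and forces dropped to about 1 N after raising 2 mm. Next I continue into the blue core.

Request:
{"fn": "drive_tool", "kwargs": {"series": [[[255,0.001,0,0,0,0,0],[255,0.002,0,0,0,0,0],[255,0.003,0,0,0,0,0],[255,0.004,0,0,0,0,0],[255,0.005,0,0,0,0,0]]]}}

```text
time_s: 13.05
eef_pos: [0.6335, 0.0701, 0.0504]
tcp_rot: [-0.0, 0.63, 0.777, -0.0]
wrist_force: [0.6, -1.9, -2.1]
opening: 0.017
```

Request:
{"fn": "drive_tool", "kwargs": {"series": [[[255,0.001,0,0,0,0,0],[255,0.002,0,0,0,0,0],[255,0.003,0,0,0,0,0],[255,0.004,0,0,0,0,0],[255,0.005,0,0,0,0,0]]]}}

```text
time_s: 13.55
eef_pos: [0.6325, 0.0749, 0.0504]
tcp_rot: [-0.0, 0.63, 0.777, -0.0]
wrist_force: [0.6, -1.6, -1.4]
opening: 0.017
```

Request:
{"fn": "drive_tool", "kwargs": {"series": [[[255,0.001,0,0,0,0,0],[255,0.002,0,0,0,0,0],[255,0.003,0,0,0,0,0],[255,0.004,0,0,0,0,0]]]}}

```text
time_s: 13.95
eef_pos: [0.6317, 0.0785, 0.0504]
tcp_rot: [-0.0, 0.63, 0.777, -0.0]
wrist_force: [1.8, -6.6, -2.2]
opening: 0.0173
```

Request:
{"fn": "drive_tool", "kwargs": {"series": [[[255,-0.002,0,0,0,0,0],[255,-0.003,0,-0.001,0,0,0],[255,-0.003,0,-0.002,0,0,0],[255,-0.003,0,-0.003,0,0,0],[255,-0.003,0,-0.003,0,0,0]]]}}

```text
time_s: 14.45
eef_pos: [0.6324, 0.0759, 0.0537]
tcp_rot: [-0.0, 0.63, 0.777, -0.0]
wrist_force: [-0.2, -0.2, -2.2]
opening: 0.0169
```

Request:
{"fn": "drive_tool", "kwargs": {"series": [[[255,0.001,0,0,0,0,0],[255,0.002,0,0,0,0,0],[255,0.003,0,0,0,0,0],[255,0.004,0,0,0,0,0],[255,0.005,0,0,0,0,0]]]}}

```text
time_s: 14.95
eef_pos: [0.6313, 0.0807, 0.0534]
tcp_rot: [-0.0, 0.63, 0.777, -0.0]
wrist_force: [0.8, -1.4, -1.9]
opening: 0.0171
```

Request:
{"fn": "drive_tool", "kwargs": {"series": [[[255,0.001,0,0,0,0,0],[255,0.002,0,0,0,0,0],[255,0.003,0,0,0,0,0],[255,0.004,0,0,0,0,0]]]}}

```text
time_s: 15.35
eef_pos: [0.6304, 0.0847, 0.0533]
tcp_rot: [-0.0, 0.63, 0.777, -0.0]
wrist_force: [0.2, -2.0, -5.0]
opening: 0.017
```

Request:
{"fn": "drive_tool", "kwargs": {"series": [[[255,0.001,0,0,0,0,0],[255,0.002,0,0,0,0,0],[255,0.003,0,0,0,0,0],[255,0.004,0,0,0,0,0],[255,0.005,0,0,0,0,0],[255,0.006,0,0,0,0,0]]]}}

```text
time_s: 15.95
eef_pos: [0.6292, 0.0906, 0.0534]
tcp_rot: [-0.0, 0.63, 0.777, -0.0]
wrist_force: [0.5, -4.1, -4.5]
opening: 0.0173
```

Request:
{"fn": "drive_tool", "kwargs": {"series": [[[255,0.0015,0,0,0,0,0],[255,0.003,0,0,0,0,0],[255,0.0045,0,0,0,0,0],[255,0.006,0,0,0,0,0],[255,0.0075,0,0,0,0,0],[255,0.009,0,0,0,0,0]]]}}

```text
time_s: 16.55
eef_pos: [0.6273, 0.0996, 0.0535]
tcp_rot: [-0.0, 0.63, 0.777, -0.0]
wrist_force: [0.6, -3.1, -3.5]
opening: 0.0169
```

```bash
python3 - <<'E'
from h import *
rel(rk(-.239+.1455,0,.0483),frame(RY,0)); print(sense()["moment"])
E
```

```text
t 16.55 shift [0.0237 0.0001 0.0052] rot [-0.0006 -0.0002 -0.0002] F [ 0.6 -3.1 -3.5] pos [0.6273 0.0996 0.0535]
[-0.61698754 -0.11793448  0.03310914]
```

Request:
{"fn": "drive_tool", "kwargs": {"series": [[[255,0.0015,0,0,0,0,0],[255,0.003,0,0,0,0,0],[255,0.0045,0,0,0,0,0],[255,0.006,0,0,0,0,0],[255,0.0075,0,0,0,0,0],[255,0.009,0,0,0,0,0]]]}}

```text
time_s: 17.15
eef_pos: [0.6254, 0.1083, 0.0534]
tcp_rot: [-0.0, 0.63, 0.777, -0.0]
wrist_force: [0.5, -2.5, -4.1]
opening: 0.0172
```

Request:
{"fn": "drive_tool", "kwargs": {"series": [[[255,0.0015,0,0,0,0,0],[255,0.003,0,0,0,0,0],[255,0.0045,0,0,0,0,0],[255,0.006,0,0,0,0,0],[255,0.007,0,0,0,0,0],[255,0.008,0,0,0,0,0]]]}}

```text
time_s: 17.75
eef_pos: [0.6238, 0.1161, 0.0534]
tcp_rot: [-0.0, 0.63, 0.777, -0.0]
wrist_force: [-0.1, -1.9, -2.6]
opening: 0.017
```

Request:
{"fn": "drive_tool", "kwargs": {"series": [[[255,0.001,0,0,0,0,0],[255,0.0015,0,0,0,0,0],[255,0.002,0,0,0,0,0]]]}}

```text
time_s: 18.05
eef_pos: [0.6234, 0.118, 0.0535]
tcp_rot: [-0.0, 0.63, 0.777, -0.0]
wrist_force: [0.1, -2.0, -4.6]
opening: 0.0173
```

```bash
python3 - <<'E'
from h import *
im=grab_frame("wrist"); a=grab_frame("side")
rel(rk(-.239+.1455,0,.0483),frame(RY,0)); print(sense()["moment"])
o=np.hstack([cv2.resize(im[0:200,230:410],(450,500)),cv2.resize(a[170:260,190:253],(350,500),interpolation=cv2.INTER_CUBIC)])
cv2.imwrite("pics/m6.png",o)
E
```

```text
t 18.15 shift [0.0049 0.0001 0.0052] rot [-0.0006 -0.0002 -0.0002] F [-0.1 -1.8 -2.6] pos [0.6234 0.118  0.0535]
[-0.39967784 -0.05601309  0.02802496]
```

View pics/m6.png

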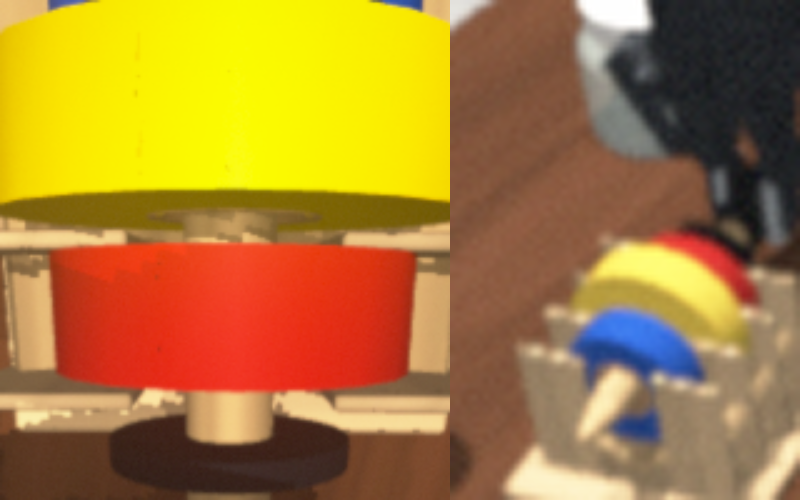

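The rod is through all three rolls, its tip at side (600,400), with the collar just short of the front divider. I'll close the remaining millimetres gently.

Request:
{"fn": "drive_tool", "kwargs": {"series": [[[255,0.001,0,0,0,0,0],[255,0.002,0,0,0,0,0],[255,0.003,0,0,0,0,0],[255,0.003,0,0,0,0,0]]]}}

```text
time_s: 18.55
eef_pos: [0.6228, 0.1211, 0.0535]
tcp_rot: [-0.0, 0.63, 0.777, -0.0]
wrist_force: [0.8, -0.9, -2.5]
opening: 0.017
```

Request:
{"fn": "drive_tool", "kwargs": {"series": [[[255,0.0005,0,0,0,0,0],[255,0.001,0,0,0,0,0],[255,0.001,0,0,0,0,0]]]}}

```text
time_s: 18.85
eef_pos: [0.6226, 0.122, 0.0535]
tcp_rot: [-0.0, 0.63, 0.777, -0.0]
wrist_force: [-0.3, -0.8, -2.1]
opening: 0.0173
```

Request:
{"fn": "drive_tool", "kwargs": {"series": [[[255,0.0005,0,0,0,0,0],[255,0.001,0,0,0,0,0],[255,0.001,0,0,0,0,0]]]}}

```text
time_s: 19.15
eef_pos: [0.6224, 0.1229, 0.0535]
tcp_rot: [-0.0, 0.63, 0.777, -0.0]
wrist_force: [0.1, 0.2, -2.0]
opening: 0.0172
```

Request:
{"fn": "drive_tool", "kwargs": {"series": [[[255,0.0005,0,0,0,0,0],[255,0.001,0,0,0,0,0],[255,0.001,0,0,0,0,0]]]}}

```text
time_s: 19.45
eef_pos: [0.6222, 0.1238, 0.0535]
tcp_rot: [-0.0, 0.63, 0.777, -0.0]
wrist_force: [0.2, -2.3, -2.0]
opening: 0.0171
```

Request:
{"fn": "drive_tool", "kwargs": {"series": [[[255,0.0005,0,0,0,0,0],[255,0.001,0,0,0,0,0],[255,0.001,0,0,0,0,0]]]}}

```text
time_s: 19.75
eef_pos: [0.6222, 0.1238, 0.0536]
tcp_rot: [0.0, 0.63, 0.777, -0.001]
wrist_force: [0.6, -10.1, -0.7]
opening: 0.0169
```

Request:
{"fn": "drive_tool", "kwargs": {"series": [[[255,0.0005,0,0,0,0,0],[255,0.001,0,0,0,0,0]]]}}

```text
time_s: 19.95
eef_pos: [0.6222, 0.1238, 0.0536]
tcp_rot: [0.001, 0.63, 0.777, -0.001]
wrist_force: [3.4, -21.8, -1.2]
opening: 0.0168
```

Contact stands at 22 N, so I ease off at once and then lift slowly.

Request:
{"fn": "drive_tool", "kwargs": {"series": [[[255,-0.002,0,0,0,0,0],[255,-0.003,0,0,0,0,0],[255,-0.003,0,0,0,0,0]]], "squeeze": 90}}

```text
time_s: 20.25
eef_pos: [0.6224, 0.123, 0.0534]
tcp_rot: [-0.0, 0.63, 0.777, -0.0]
wrist_force: [0.4, 0.5, -2.9]
opening: 0.0164
```

Request:
{"fn": "drive_tool", "kwargs": {"series": [[[255,0,0,-0.003,0,0,0],[255,0,0,-0.008,0,0,0],[255,0,0,-0.014,0,0,0],[255,0,0,-0.02,0,0,0],[255,0,0,-0.026,0,0,0],[255,0,0,-0.032,0,0,0],[255,0,0,-0.038,0,0,0],[255,0,0,-0.042,0,0,0],[255,0,0,-0.045,0,0,0]]]}}

```text
time_s: 21.15
eef_pos: [0.6225, 0.1229, 0.0989]
tcp_rot: [-0.0, 0.63, 0.777, -0.0]
wrist_force: [0.8, -0.7, -2.6]
opening: 0.0167
```

```bash
python3 - <<'E'
from h import *
rel(rk(-.239+.1455,0,.2),frame(RY,0)); print(sense()["moment"])
E
```

```text
t 21.15 shift [-0.     -0.     -0.1011] rot [-0.0004 -0.0001 -0.0003] F [ 0.8 -0.7 -2.6] pos [0.6225 0.1229 0.0989]
[-0.19066537 -0.11217261 -0.00306686]
```

Request:
{"fn": "drive_tool", "kwargs": {"series": [[[255,0,0,-0.005,0,0,0],[255,0,0,-0.013,0,0,0],[255,0,0,-0.022,0,0,0],[255,0,0,-0.032,0,0,0],[255,0,0,-0.042,0,0,0],[255,0,0,-0.052,0,0,0],[255,0,0,-0.062,0,0,0],[255,0,0,-0.072,0,0,0],[255,0,0,-0.082,0,0,0],[255,0,0,-0.092,0,0,0],[255,0,0,-0.098,0,0,0],[255,0,0,-0.1,0,0,0]]]}}

```text
time_s: 22.35
eef_pos: [0.6227, 0.1229, 0.1994]
tcp_rot: [0.0, 0.63, 0.777, 0.0]
wrist_force: [0.9, -0.5, -3.0]
opening: 0.0167
```

```bash
python3 - <<'E'
from h import *
im=grab_frame("wrist"); a=grab_frame("side"); b=grab_frame("scene")
cv2.imwrite("pics/scene7.png",b); cv2.imwrite("pics/wrist7.png",im)
ST=np.array([.5703,-.2397]); SY=1.7516
print(sense()["wrist_force"],sense()["moment"],ST)
# grip over stand: near point x=.010 at stand x=-.054 -> grip at -.0915
rel(rk(-.0915,0,.2,ST,SY),frame(SY,0)); print(rk(-.0915,0,.2,ST,SY))
D=camera_info("side"); s=sense(); o=s["eef_pos"]+[0,0,.0187]; F=frame(RY,0)
pd=proj(D,[o+F[:,0]*(.0275+k) for k in(0,.025,.146)]); print(pd)
u0,v0=pd.mean(0).astype(int)-[60,50]
cv2.imwrite("pics/m7.png",np.hstack([cv2.resize(im[:,200:440],(300,500)),cv2.resize(a[v0:v0+120,u0:u0+120],(500,500),interpolation=cv2.INTER_CUBIC)])); print(u0,v0)
E
```

```text
[ 0.72998918 -0.32089499 -1.96099982] [-0.21406978 -0.09689288  0.01638516] [ 0.5703 -0.2397]
t 22.5 shift [-0.4354 -0.1283 -0.0018] rot [-0.0011 -0.0001  0.0271] F [ 0.7 -0.3 -2. ] pos [0.6224 0.1228 0.1981]
[ 0.58675355 -0.3297085   0.2       ]
[[231.74251411 165.22669931]
 [226.934592   170.70405647]
 [200.95299624 200.36905649]]
159 128
```

View pics/m7.png

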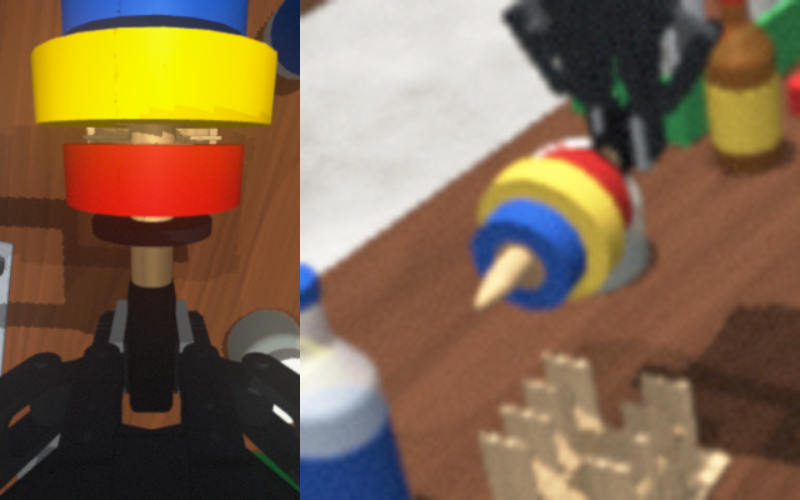

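All three rolls hang level on the spindle; the tip at (475,305) matches the prediction within 1 px. I'll refine the stand pose using the fork lips and the earlier wrist view.

```bash
python3 - <<'E'
from h import *
import pickle
S,D=camera_info("scene"),camera_info("side"); W=pickle.load(open("w1.pkl","rb"))
s=lambda u,v:np.array([195+u/3.2,170+v/3.2]); d=lambda u,v:np.array([190+u/4,125+v/4]); w=lambda u,v:np.array([120+u/1.5,v/1.5])
base=[(S,(-80,55,10),s(20,438)),(S,(-80,-55,10),s(113,530)),(S,(80,-55,10),s(294,388)),(D,(80,-55,10),d(450,208)),(D,(-80,55,10),d(636,128))]
wr=[(W,(80,55,10),w(349,382)),(W,(80,-55,10),w(461,367))]
lip=[(S,(-54,22,110),s(45,345)),(S,(-54,-22,110),s(97,388)),(S,(54,22,110),s(182,252)),(S,(54,-22,110),s(231,290)),
     (D,(-54,22,110),d(600,35)),(D,(-54,-22,110),d(540,27)),(D,(54,22,110),d(556,97)),(D,(54,-22,110),d(492,88))]
for o in(lip,base+wr,base+wr+lip): print(planar(o,[.57,-.24,1.75]))
E
```

```text
(array([ 0.5736277 , -0.24024312,  1.73941608]), [[0.8, 0.1], [2.0, 1.2], [0.1, 0.6], [1.5, 1.9], [2.6, 1.8], [0.5, 1.9], [2.6, 1.2], [0.2, 1.3]])
(array([ 0.57265578, -0.23772155,  1.7181272 ]), [[1.4, 2.2], [0.1, 1.2], [2.1, 1.5], [2.3, 1.4], [0.2, 0.0], [1.2, 0.3], [0.5, 0.2]])
(array([ 0.57323393, -0.23883327,  1.72673905]), [[1.7, 1.4], [0.2, 1.8], [1.8, 1.4], [2.1, 1.5], [0.4, 0.3], [1.2, 1.4], [0.3, 0.7], [1.2, 0.8], [1.8, 1.8], [0.9, 0.9], [1.0, 2.1], [2.5, 1.5], [0.4, 1.7], [2.9, 0.9], [0.5, 1.1]])
```

```bash
cat >> h.py <<'E'
ST=np.array([.573,-.239]); SY=1.735
E
python3 - <<'E'
from h import *
rel(rk(-.0915,.11,.21,ST,SY),frame(SY,0)); print(rk(-.0915,.11,.21,ST,SY))
E
```

```text
t 22.5 shift [-0.4304 -0.2369 -0.0117] rot [-0.0011 -0.0001  0.0437] F [ 0.7 -0.3 -2. ] pos [0.6224 0.1228 0.1981]
[ 0.47943684 -0.34725056  0.21      ]
```

Request:
{"fn": "drive_tool", "kwargs": {"series": [[[255,-0.009,-0.005,-0.002,0,0,0.002],[255,-0.026,-0.014,-0.004,0,0,0.004],[255,-0.052,-0.028,-0.006,0,0,0.007],[255,-0.082,-0.045,-0.008,0,0,0.01],[255,-0.112,-0.062,-0.01,0,0,0.014],[255,-0.142,-0.078,-0.012,0,0,0.017],[255,-0.172,-0.095,-0.012,0,0,0.02],[255,-0.202,-0.111,-0.012,0,0,0.024],[255,-0.232,-0.128,-0.012,0,0,0.027],[255,-0.262,-0.145,-0.012,0,0,0.03],[255,-0.292,-0.161,-0.012,0,0,0.034],[255,-0.322,-0.178,-0.012,0,0,0.037]]]}}

```text
time_s: 23.7
eef_pos: [0.5132, -0.2312, 0.2107]
tcp_rot: [-0.0, 0.645, 0.765, -0.0]
wrist_force: [1.5, 0.7, -3.4]
opening: 0.0168
```

Request:
{"fn": "drive_tool", "kwargs": {"series": [[[255,-0.03,-0.016,0,0,0,0.002],[255,-0.056,-0.03,0,0,0,0.003],[255,-0.077,-0.042,0,0,0,0.005],[255,-0.093,-0.051,0,0,0,0.006],[255,-0.103,-0.057,0,0,0,0.007],[255,-0.107,-0.059,0,0,0,0.007],[255,-0.108,-0.059,0,0,0,0.007],[255,-0.108,-0.059,0,0,0,0.007],[255,-0.108,-0.059,0,0,0,0.007]]]}}

```text
time_s: 24.6
eef_pos: [0.4753, -0.3448, 0.2106]
tcp_rot: [-0.0, 0.647, 0.763, -0.0]
wrist_force: [-0.4, 0.1, -2.6]
opening: 0.0168
```

```bash
python3 - <<'E'
from h import *
import pickle
c=camera_info("wrist"); im=grab_frame("wrist"); pickle.dump(c,open("w8.pkl","wb")); cv2.imwrite("pics/w8.png",im)
rel(rk(-.0915,.11,.21,ST,SY),frame(SY,0))
for x,y,z in((-80,-55,10),(80,-55,10),(80,55,10),(-80,55,10),(-54,-22,110),(-54,22,110),(54,-22,110),(54,22,110)): print(x,y,z,((proj(c,rk(x/1e3,y/1e3,z/1e3,ST,SY))[0]-[280,0])*2).round(1))
cv2.imwrite("pics/w8c.png",cv2.resize(im[:300,280:640],None,fx=2,fy=2,interpolation=cv2.INTER_CUBIC))
E
```

```text
t 24.65 shift [-0.0031  0.0037  0.0006] rot [-0.0006 -0.0002  0.0006] F [-0.1  0.3 -2.1] pos [ 0.4753 -0.3448  0.2106]
-80 -55 10 [349.  341.8]
80 -55 10 [388.   57.3]
80 55 10 [189.6  53.3]
-80 55 10 [175.3 341. ]
-54 -22 110 [386.3 330.7]
-54 22 110 [288.6 330.1]
54 -22 110 [428.2  58.7]
54 22 110 [317.7  55.6]
```

View pics/w8c.png

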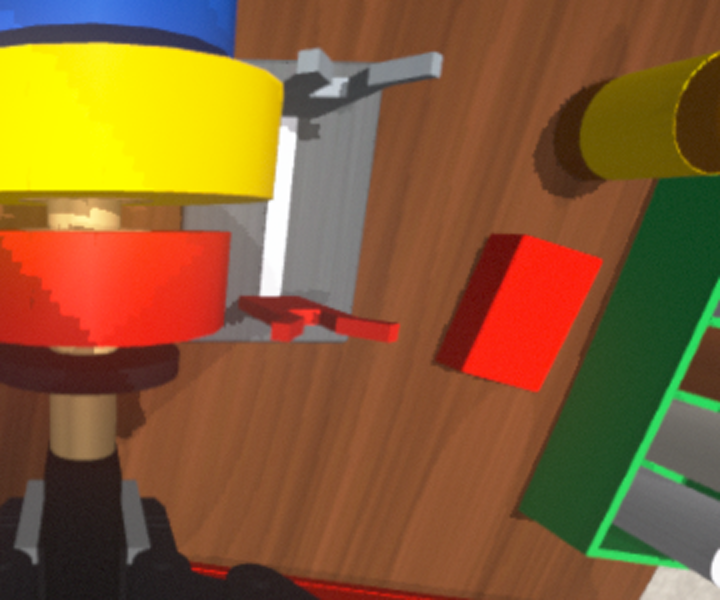

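The wrist view confirms the stand: base corner at (346,341) against a predicted (349,342), and red lip tabs around (288,330) and (386,331) as predicted. Next I move over it.

```bash
python3 - <<'E'
from h import *
rel(rk(-.0925,0,.2,ST,SY),frame(SY,0))
for t in(-.0933+.0,): 
    d=(np.array([.6222,.1238])-RACK); print("contact rack x",d@[np.cos(RY),np.sin(RY)])
E
```

```text
t 24.65 shift [-0.0041  0.1137  0.0105] rot [-0.0006 -0.0002  0.0006] F [-0.1  0.3 -2.1] pos [ 0.4753 -0.3448  0.2106]
contact rack x -0.09247289510541415
```

Request:
{"fn": "drive_tool", "kwargs": {"series": [[[255,-0.001,0.008,0,0,0,0],[255,-0.002,0.022,0,0,0,0],[255,-0.003,0.04,0,0,0,0],[255,-0.004,0.06,0,0,0,0],[255,-0.004,0.08,0,0,0,0],[255,-0.004,0.096,0,0,0,0],[255,-0.004,0.107,0.003,0,0,0],[255,-0.004,0.1135,0.01,0,0,0],[255,-0.004,0.1135,0.02,0,0,0],[255,-0.004,0.1135,0.033,0,0,0],[255,-0.004,0.1135,0.042,0,0,0],[255,-0.004,0.1135,0.042,0,0,0]]]}}

```text
time_s: 25.85
eef_pos: [0.5866, -0.3307, 0.1664]
tcp_rot: [-0.002, 0.647, 0.762, -0.0]
wrist_force: [0.4, -0.1, -2.8]
opening: 0.0166
```

```bash
python3 - <<'E'
from h import *
im=grab_frame("wrist"); cv2.imwrite("pics/w9.png",im); b=grab_frame("scene"); cv2.imwrite("pics/s9.png",b); a=grab_frame("side"); cv2.imwrite("pics/d9.png",a)
rel(rk(-.0925,0,.0563,ST,SY),frame(SY,0))
# tip (bare cone) and red fork check by colour, numerically
hsv=cv2.cvtColor(a,cv2.COLOR_BGR2HSV); D=camera_info("side"); s=sense(); o=s["eef_pos"]+[0,0,.0187]; F=frame(SY,0)
A=[o+F[:,0]*(.0275+k) for k in(.03,.1015,.124,.146)]; print(proj(D,A).round(1))
m=(hsv[...,0]>8)&(hsv[...,0]<26)&(hsv[...,1]>60)&(hsv[...,2]>150)
t=proj(D,A)[-1].astype(int); sub=m[t[1]-15:t[1]+12,t[0]-15:t[0]+15]
for r in sub[::1]: print(''.join('#' if v else '.' for v in r))
print(t)
E
```

```text
t 26.0 shift [0.0007 0.0007 0.1127] rot [-0.0002  0.0003 -0.0005] F [ 1.1  0.2 -2.9] pos [ 0.5876 -0.3311  0.169 ]
[[329.5 111.4]
 [321.7 121.4]
 [319.1 124.8]
 [316.4 128.1]]
.............####...........##
............####.............#
............###...............
............##................
............#.................
..............................
..............................
...................###........
..................#####.......
..................######......
.................#######......
.................######.......
.................#####........
................######........
................#####.........
................###...........
................#.............
..............................
..............................
..............................
..............................
..............................
..............................
..............................
..............................
..............................
..............................
[316 128]
```

Request:
{"fn": "drive_tool", "kwargs": {"series": [[[255,0.0005,0.0005,0.005,0,0,0],[255,0.0005,0.0005,0.013,0,0,0],[255,0.0005,0.0005,0.021,0,0,0],[255,0.0005,0.0005,0.029,0,0,0],[255,0.0005,0.0005,0.037,0,0,0],[255,0.0005,0.0005,0.045,0,0,0],[255,0.0005,0.0005,0.053,0,0,0],[255,0.0005,0.0005,0.06,0,0,0],[255,0.0005,0.0005,0.067,0,0,0],[255,0.0005,0.0005,0.072,0,0,0],[255,0.0005,0.0005,0.077,0,0,0],[255,0.0005,0.0005,0.08,0,0,0]]]}}

```text
time_s: 27.2
eef_pos: [0.5879, -0.3303, 0.088]
tcp_rot: [-0.0, 0.647, 0.763, -0.0]
wrist_force: [-0.8, -0.4, -2.1]
opening: 0.0165
```

Request:
{"fn": "drive_tool", "kwargs": {"series": [[[255,0,0,0.002,0,0,0],[255,0,0,0.004,0,0,0],[255,0,0,0.006,0,0,0],[255,0,0,0.008,0,0,0],[255,0,0,0.01,0,0,0]]]}}

```text
time_s: 27.7
eef_pos: [0.588, -0.3303, 0.0785]
tcp_rot: [-0.0, 0.647, 0.763, -0.0]
wrist_force: [0.1, 0.2, -3.0]
opening: 0.0168
```

```bash
python3 - <<'E'
from h import *
rel(rk(-.0925,0,.0563,ST,SY),frame(SY,0)); print(sense()["moment"])
E
```

```text
t 27.7 shift [0.     0.0001 0.0222] rot [-0.0005 -0.     -0.0003] F [ 0.1  0.2 -3. ] pos [ 0.588  -0.3303  0.0785]
[-0.21533009  0.03981209  0.00311536]
```

Request:
{"fn": "drive_tool", "kwargs": {"series": [[[255,0,0,0.0015,0,0,0],[255,0,0,0.003,0,0,0],[255,0,0,0.0045,0,0,0],[255,0,0,0.006,0,0,0]]]}}

```text
time_s: 28.1
eef_pos: [0.5882, -0.3303, 0.0726]
tcp_rot: [-0.0, 0.647, 0.763, -0.0]
wrist_force: [0.9, 0.1, -1.7]
opening: 0.0164
```

Request:
{"fn": "drive_tool", "kwargs": {"series": [[[255,0,0,0.0015,0,0,0],[255,0,0,0.003,0,0,0],[255,0,0,0.0045,0,0,0],[255,0,0,0.006,0,0,0]]]}}

```text
time_s: 28.5
eef_pos: [0.5879, -0.3303, 0.0662]
tcp_rot: [-0.0, 0.647, 0.763, -0.0]
wrist_force: [0.2, -0.3, -3.0]
opening: 0.0167
```

```bash
python3 - <<'E'
from h import *
rel(rk(-.0925,0,.0563,ST,SY),frame(SY,0)); print(sense()["moment"])
E
```

```text
t 28.5 shift [-0.      0.0002  0.0099] rot [-0.0009 -0.0002 -0.0003] F [ 0.2 -0.3 -3. ] pos [ 0.5879 -0.3303  0.0662]
[-0.1460207   0.00165434  0.03807545]
```

Request:
{"fn": "drive_tool", "kwargs": {"series": [[[255,0,0,0.0015,0,0,0],[255,0,0,0.003,0,0,0],[255,0,0,0.0045,0,0,0],[255,0,0,0.006,0,0,0]]]}}

```text
time_s: 28.9
eef_pos: [0.588, -0.3303, 0.0604]
tcp_rot: [-0.0, 0.647, 0.763, -0.0]
wrist_force: [-0.4, -0.1, -2.4]
opening: 0.0166
```

Request:
{"fn": "drive_tool", "kwargs": {"series": [[[255,0,0,0.001,0,0,0],[255,0,0,0.002,0,0,0],[255,0,0,0.002,0,0,0]]]}}

```text
time_s: 29.2
eef_pos: [0.588, -0.3303, 0.0585]
tcp_rot: [-0.0, 0.647, 0.763, -0.0]
wrist_force: [-0.2, 0.6, -1.9]
opening: 0.0165
```

Request:
{"fn": "drive_tool", "kwargs": {"series": [[[255,0,0,0.001,0,0,0],[255,0,0,0.001,0,0,0]]]}}

```text
time_s: 29.4
eef_pos: [0.5881, -0.3303, 0.0581]
tcp_rot: [0.0, 0.647, 0.763, -0.0]
wrist_force: [-1.9, 0.4, 3.9]
opening: 0.0169
```

Contact comes at the expected seat height (TCP z 0.058), so I release.

Request:
{"fn": "drive_tool", "kwargs": {"series": [[[200,0,0,0,0,0,0],[180,0,0,0,0,0,0],[150,0,0,0,0,0,0],[110,0,0,0,0,0,0],[80,0,0,0,0,0,0],[80,0,0,0,0,0,0],[80,0,0,0,0,0,0]]]}}

```text
time_s: 30.1
eef_pos: [0.588, -0.3303, 0.0575]
tcp_rot: [-0.0, 0.647, 0.763, -0.0]
wrist_force: [0.1, -0.4, -0.0]
opening: 0.0585
```

Request:
{"fn": "drive_tool", "kwargs": {"series": [[[80,0,0,-0.003,0,0,0],[80,0,0,-0.01,0,0,0],[80,0,0,-0.02,0,0,0],[80,0,0,-0.035,0,0,0],[80,0,0,-0.055,0,0,0],[80,0,0,-0.08,0,0,0],[80,0,0,-0.11,0,0,0],[80,0,0,-0.15,0,0,0],[80,0,0,-0.16,0,0,0],[80,0,0,-0.16,0,0,0]]]}}

```text
time_s: 31.1
eef_pos: [0.5886, -0.3306, 0.2208]
tcp_rot: [0.002, 0.647, 0.763, 0.0]
wrist_force: [-0.1, -0.1, -0.8]
opening: 0.0586
```

```bash
python3 - <<'E'
from h import *
rel([.6,-.3,.2]); S,D=camera_info("scene"),camera_info("side"); W=camera_info("wrist"); w=grab_frame("wrist")
ims={"scene":(S,grab_frame("scene")),"side":(D,grab_frame("side")),"wrist":(W,w)}
th=np.linspace(0,2*np.pi,60)
for n,(c,im) in ims.items():
    cv2.imwrite(f"pics/f_{n}.png",im); h=cv2.cvtColor(im,cv2.COLOR_BGR2HSV)
    for col,x,R,lo,hi in(("red",-.0245,.032,(0,),6),("yel",.0015,.04,(24,),34),("blue",.0275,.03,(105,),125)):
        P=[rk(x+e,R*np.cos(t),.071+R*np.sin(t),ST,SY) for t in th for e in(-.01,.01)]; q=proj(c,P); hull=cv2.convexHull(q.astype(np.float32)).astype(int)
        m=np.zeros(h.shape[:2],np.uint8); cv2.fillConvexPoly(m,hull,255)
        k=((h[...,0]>=lo[0])&(h[...,0]<=hi)&(h[...,1]>130)&(h[...,2]>70)); big=cv2.dilate(m,np.ones((25,25)))>0
        ys,xs=np.nonzero(k&big); print(n,col,"pred",q.min(0).round(),q.max(0).round(),"seen",(xs.min(),ys.min(),xs.max(),ys.max(),len(xs)) if len(xs) else None)
    print(n,"spindle butt/near/far/tip",proj(c,[rk(-.054-.01+a,0,.075,ST,SY) for a in(-.055,.01,.118,.146)]).round().tolist())
E
```

```text
t 31.1 shift [0.0284 0.0162 0.0208] rot [0. 0. 0.] F [-0.1 -0.1 -0.8] pos [ 0.5886 -0.3306  0.2208]
scene red pred [218. 271.] [246. 303.] seen (np.int64(206), np.int64(272), np.int64(244), np.int64(314), 723)
scene yel pred [226. 261.] [258. 298.] seen (np.int64(229), np.int64(267), np.int64(254), np.int64(289), 55)
scene blue pred [239. 258.] [264. 287.] seen (np.int64(244), np.int64(259), np.int64(263), np.int64(282), 192)
scene spindle butt/near/far/tip [[192.0, 315.0], [220.0, 294.0], [261.0, 264.0], [270.0, 257.0]]
side red pred [318. 136.] [338. 156.] seen (np.int64(311), np.int64(123), np.int64(350), np.int64(144), 316)
side yel pred [312. 137.] [338. 162.] seen (np.int64(316), np.int64(138), np.int64(337), np.int64(160), 85)
side blue pred [312. 144.] [333. 164.] seen (np.int64(317), np.int64(145), np.int64(331), np.int64(162), 89)
side spindle butt/near/far/tip [[337.0, 132.0], [331.0, 141.0], [320.0, 157.0], [316.0, 162.0]]
wrist red pred [288. 112.] [352. 135.] seen (np.int64(289), np.int64(111), np.int64(351), np.int64(146), 1449)
wrist yel pred [278.  80.] [361. 106.] seen (np.int64(281), np.int64(79), np.int64(360), np.int64(104), 1941)
wrist blue pred [288.  48.] [351.  81.] seen (np.int64(291), np.int64(49), np.int64(351), np.int64(75), 1488)
wrist spindle butt/near/far/tip [[320.0, 211.0], [320.0, 152.0], [320.0, 35.0], [320.0, 0.0]]
```

Request:
{"fn": "drive_tool", "kwargs": {"series": [[[80,0,0,-0.02,0,0,0],[80,0,0,-0.02,0,0,0],[80,0,0,-0.02,0,0,0],[80,0,0,-0.02,0,0,0],[80,0,0,-0.02,0,0,0],[80,0,0,-0.02,0,0,0],[80,0,0,-0.02,0,0,0],[80,0,0,-0.02,0,0,0],[80,0,0,-0.02,0,0,0],[80,0,0,-0.02,0,0,0]]]}}

```text
time_s: 32.25
eef_pos: [0.5881, -0.3303, 0.2375]
tcp_rot: [-0.0, 0.647, 0.763, -0.0]
wrist_force: [0.3, 0.0, -0.2]
opening: 0.0588
```

```bash
python3 - <<'E'
from h import *
f0=cv2.imread("pics/f_scene.png"); a=grab_frame("scene"); b=grab_frame("scene")
r=(slice(250,320),slice(185,275)); print(cv2.absdiff(a,b)[r].mean(),cv2.absdiff(a,f0)[r].mean())
print(sense()["time_s"],sense()["wrist_force"]); sign_off()
E
```

```text
2.407248677248677 3.6546560846560845
32.35 [ 0.2724331  -0.10053532  0.15298526]
the job is handed in; nothing more can be done
```

The spindle now lies in the stand, handle end in the red fork, with the three rolls hanging between the forks. I handed the job in at about 32 s of the 58 s allowed.

**What I did:**
- I gripped the handle at the 15° tilt and threaded the red, yellow and blue cores.
- The rod met resistance twice, at about 6 and 7 N at the wrist. Each time I eased off, raised it 2–3 mm and went on.
- I pushed until the collar touched the rack. The wrist force reached about 22 N there, close to the 25 N limit, and I backed off at once.
- I then lifted the rolls out together, set the spindle in the forks and let go. The seat showed as a light touch at the height I expected.

**Last checks:**
- **Roll positions:** by colour, the rolls matched the expected places within about 1–6 px in the wrist and scene views, and yellow and blue within about 5 px in the side view.
- **Red roll:** its colour extents in the scene and side views ran past the expected box by up to 13 px, probably because they include the red fork. Those two readings are not independent proof.
- **Stillness:** two successive scene frames differed by 2.4 grey levels, and frames about a second apart by 3.7. I took this as noise and small light changes, but did not measure it against a still area.
- **Robot:** the gripper was open, about 180 mm above the release point, with no force on the wrist.
- **Not done:** the 12-picture limit was reached, so the final position was checked by numbers only and not viewed. I did not recheck the other goods at the end, though no contact was noticed.

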